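# Turn the loupe arm round on its pivot post

### The job

The loupe arm was put on its stand back to front, so its lens hangs out behind and the hub sits high on the ribs of the pivot. Lift the arm right off its pivot pin, turn it end for end so that the lens is on the viewing-tray side, and refit it on the pin so that the hub drops fully home and level, then let go. Leave the card stack, the pen cup and the calculator where they are.

Things in the scene. Friction and masses are not known exactly. Their poses are not given: they have to be found in the camera images.
- stand: Fixed loupe stand: grey plate 215 x 125 x 12 mm, from -65 to +150 mm in its x. Origin on the pivot axis at the plate's underside (table height); x points from the pivot to the black viewing tray (centre 95 mm out, with a small gold bar on it), z up. On it, coaxial with the origin, stands the steel pivot post: see shoulder, rib_tops, pin_tip.
- shoulder (a point): Flat top of the post's round column (50 mm diameter), on the pivot axis, 60 mm above the table; the hub's end face rests here when fully home. Axes as the stand's.
- rib_tops (a point): On the pivot axis 78 mm above the table. Three ribs on the shoulder, 6 mm wide, 18 mm tall, reaching 21 mm from the axis, at 0, 110 and 235 deg (counter-clockwise from above) from the first rib. The post was clamped askew: the first rib points anywhere within 0.45 rad of the stand's x axis; not reported, to be seen or felt. Rigid. This point's axes are the stand's, not the ribs'.
- pin_tip (a point): Top of the pivot pin, on its axis, 96 mm above the table: plain round pin, 16 mm diameter, 36 mm tall from the shoulder, its last 6 mm a cone down to 8 mm diameter. Axes as the stand's.
- tray (a point): Point on the viewing tray 85 mm from the pivot axis, 15 mm above the table; axes as the stand's.
- loupe_arm: Loose loupe arm, 0.28 to 0.46 kg, 198 mm long, balanced about its hub. Origin: centre of the hub's lower end face, on the bore axis; x towards the lens, z up. Dark steel counterweight 22 x 40 x 18 mm centred 69 mm out at -x. At the start it rests level on the rib tops (origin 78 mm above the table), lens pointing away from the tray within 0.35 rad; when home its origin is 60 mm up.
- bore (a point): Mouth of the hub's bore (= the arm's origin). Hub 50 mm diameter, 40 mm tall; blind bore 20 mm diameter, 40 mm deep; three slots 10 mm wide, full height, no lead-in, at 0 (lens side), 110, 235 deg, matching the ribs. Off-angle the hub stops on the rib tops with the pin in its bore and can be turned there; within about 0.1 rad of the right angle it sinks the last 18 mm. Fits one way only.
- lens (a point): Centre of the lens (black ring 72 mm diameter, 12 mm thick), 82 mm from the hub axis, 45 mm above the arm's origin; axes as the arm's.
- grip (a point): Top centre of the arm's square black grip block, 26 x 26 mm, sides parallel to the arm's x and y, 36 mm tall (50 to 86 mm above the arm's origin), on the hub axis; pinch it from above across either pair of sides. Below it a cap disc, 54 mm diameter, 40 to 50 mm above the origin.
- card_stack: Bystander: stack of five blue packaged-bar cards, 60 x 90 mm, 31 mm high, origin under its centre.
- pen_cup: Bystander: black pen cup, 76 mm diameter, 95 mm high (pens to 150 mm), origin under its centre.
- calculator: Bystander: grey desk calculator, 150 x 80 x 16 mm, origin under its centre.
Not all that is in view belongs to the job. Several things have the shape of the stand; the one meant has the colours described above.

How it is judged:
By the outcome, as a careful person would: the job done as asked, in the order asked, and still so for the second after the job is handed in, with the robot touching nothing.
It also fails if it takes over 67 s, if anything falls off the work surface, if the arm or the gripper's body presses on something with over 40 N, if the wrist force passes 120 N, or if a joint passes its speed limit or range.

### The arm

A 6-joint arm with a two-finger parallel gripper is mounted at the origin on the work surface. World frame = base frame: x ahead of the robot, y to its left, z up, the work surface at z = 0. Lengths are in mm, angles in degrees, forces in N, time in s.
With the tool pointing down it reaches from about 300 to 850 mm from the base axis. Payload 4.2 kg.
Tool frame: the origin (TCP) lies at the very end of the fingers, on their centre line; the grasp point (between the pads) lies 19 mm behind it; z points along the fingers, y is the line along which they close (so a half turn about z gives the same grasp; the last joint's range is limited). The gripper opens to 91 mm and grips with 3 to 60 N. Pads are 32 mm wide; open, the fingers measure 118 mm over their backs; the gripper's body (76 mm by 178 mm) begins 60 mm behind the grasp point.
Start: joints at [73.224, 18.312, 89.639, -0, 72.044, -1.146], TCP at [154.923, 553.753, 213.976] pointing down, gripper open.
Joint ranges: [-177.97, 177.97], [-48.28, 115.42], [12.27, 149.76], [-77.06, 257.06], [2.81, 150.46], [-146.56, 146.56]. Speed limits (degrees/s): [147.25, 147.25, 180, 180, 180, 180].

### API

Orientations are given as [roll, pitch, yaw] about the fixed x, y, z axes, in that order (R = Rz(yaw) Ry(pitch) Rx(roll)).
In Python, from workcell import env, eyes gives the robot as it stands.
- The arm moves only by the tool send_rows, never from a script. Its argument "targets" is text: rows parted by semicolons, each of 7 numbers parted by spaces: the shift along the tool's x, y, z in m, then the turn, a rotation vector about the tool's x, y, z in degrees, then the opening in per cent of the stroke, from 0 (shut) to 100 (fully open). A call has 1 to 12 rows; each row is the pose to reach, as a shift and turn from the pose commanded when the call began, along the tool's axes at that moment; what a row does not reach only later rows make up. A row lasts 1/12 s, in which the tool goes at most 41.7 mm and 7.16 degrees, less where a joint would pass 70% of its speed; a pose out of reach is approached as far as the arm can. A call with a gripper value outside its range is refused whole. The fingers move at their own pace and stop on an object; "grip_force" is the grip in N (left out, the last holds). Time passes only in rows, so rows that repeat a pose let the fingers close. It gives the time, the measured TCP pose, the force, the opening and the grip force at its end, in the units of the state.
- env.state(): the state, without advancing time (a new reading comes with each control period).
- eyes.grab_frame(name): name is "side" or "top" or "wrist"; returns a dict with "image" (400x640x3 uint8, blue, green, red), "fovy" (degrees; the focal length in pixels is half the picture's height over the tangent of half this angle, whatever the lens; pixels are square), "cx", "cy" (the principal point, pixels), "D" ([k1, k2, p1, p2, k3] as OpenCV has them; the pictures are not rectified), "eye" and "attitude" of the camera in the world. Camera axes: x right, y up, looking along -z (the intrinsics and any distortion apply to the point x, -y, -z); pixel columns grow to the right and rows downward; lengths in mm; the calibration is good to about 2 mm. A picture is of the moment at which its call begins. There is no depth.
- env.job_done(): hands the job in; it is judged then, once.
The state is a dict: "time_s": time; "qpos": joint angles; "qvel": joint speeds; "effort": joint torques, N m; "ee_pos": TCP position; "ee_rot": TCP orientation; "force": force on the tool from outside, world axes, zero at the start; "torque": the same for the moment, N m; "gripper_width": finger opening in mm; "gripper_force": force on a finger pad.
Only numpy, scipy, OpenCV 4.12 (cv2) and the standard library are available. Lean on these libraries where they do the work, as an engineer would, in place of code of your own. Each camera call takes 0.05 s, during which the arm holds its last target. There are 200 camera calls.

## Working session

There is one attempt and no reset: what is moved stays moved. The work goes in short steps, Python scripts to look and compute and a tool call to move; the robot and the scene stay as the last step left them, time stands still between calls to the robot, and variables do not carry over. Pictures are saved under pics/ and viewed, at most 10 in all, crops included, and the job is handed in when it is done.

Besides the shell and the picture viewer there is one more tool, called after "Request:" in YAML: its name, and indented under it one key for each argument. send_rows: Moves the arm, as the interface text tells. Its arguments: {"type":"object","properties":{"targets":{"type":"string"},"grip_force":{"type":"number"}},"required":["targets"]}

```bash
ls; mkdir -p pics
cat > h.py <<'E'
import numpy as np, cv2
from workcell import env, eyes
from scipy.spatial.transform import Rotation as R
def cam(f):
    h=f["image"].shape[0]; fl=h/2/np.tan(np.radians(f["fovy"])/2)
    K=np.array([[fl,0,f["cx"]],[0,fl,f["cy"]],[0,0,1.]])
    a=np.array(f["attitude"],float)
    M=a if a.shape==(3,3) else R.from_euler('xyz',a,degrees=True).as_matrix()
    return K,np.array(f["D"],float),np.array(f["eye"],float),M
def ray(f,uv):
    K,D,e,M=cam(f)
    p=cv2.undistortPoints(np.array(uv,float).reshape(-1,1,2),K,D).reshape(-1,2)
    d=np.c_[p[:,0],-p[:,1],-np.ones(len(p))]@M.T
    return e,d
def plane(f,uv,z):
    e,d=ray(f,uv); return e+d*((z-e[2])/d[:,2])[:,None]
def proj(f,P):
    K,D,e,M=cam(f); q=(np.array(P,float).reshape(-1,3)-e)@M; q=q*[1,-1,-1]
    return cv2.projectPoints(q,np.zeros(3),np.zeros(3),K,D)[0].reshape(-1,2)
E
python3 - <<'E'
from h import *
ims=[]
for n in("side","top","wrist"):
    f=eyes.grab_frame(n); cv2.imwrite(f"pics/{n}0.png",f["image"]); np.save(f"{n}0.npy",f,allow_pickle=True)
    print(n,f["fovy"],f["cx"],f["cy"],f["D"],f["eye"],f["attitude"])
print(env.state())
E
```

```text
pics
side 43.3741214184366 317.5363006029882 200.0174134006466 [-0.14514174  0.          0.          0.          0.        ] [  323.98831121 -1095.96142003  1133.21300969] [ 47.34108796   0.37251377 -10.10924757]
top 48.02163913330746 319.82745877090946 206.9034107050738 [-0.03436406  0.          0.          0.          0.        ] [ 332.67125112    7.10131912 1333.01227142] [  7.2209906   -1.23477946 -89.44712366]
wrist 63.28249893359269 318.23039536895743 194.35000892866964 [-0.06189795  0.          0.          0.          0.        ] [ 78.1467404  574.50169017 383.94428376] [-16.09238579   0.13196442  74.3196025 ]
{'time_s': 0.15, 'qpos': array([ 7.32232240e+01,  1.83412205e+01,  8.96900765e+01, -3.04222735e-03,
        7.20438445e+01, -1.14656187e+00]), 'qvel': array([ 0.05339949, -0.03306712, -0.21154443,  0.01916907, -0.10255047,
       -0.07448032]), 'effort': array([-7.30816391e-04, -4.12771297e+01, -2.32151824e+01,  7.28094927e-02,
        4.33903851e-02, -1.06359864e-04]), 'ee_pos': array([154.83284037, 553.36613636, 213.33538931]), 'ee_rot': array([-1.79924816e+02,  1.38865937e-03,  1.64370727e+02]), 'force': array([-0.97569024, -0.73527259, -0.62002155]), 'torque': array([-0.02243593, -0.03854988, -0.0346647 ]), 'gripper_force': 0.0, 'gripper_width': 91.35898791070781}
```

View pics/top0.png

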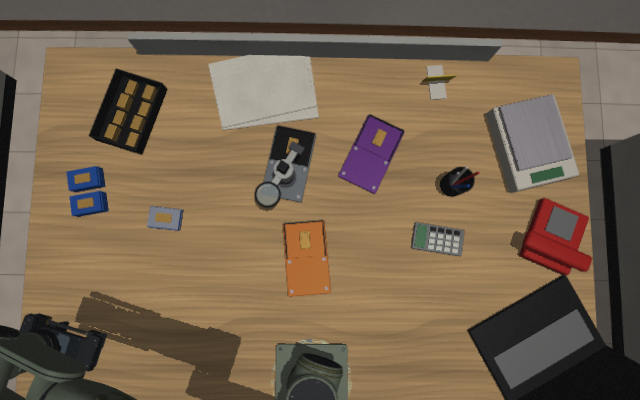

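View pics/side0.png

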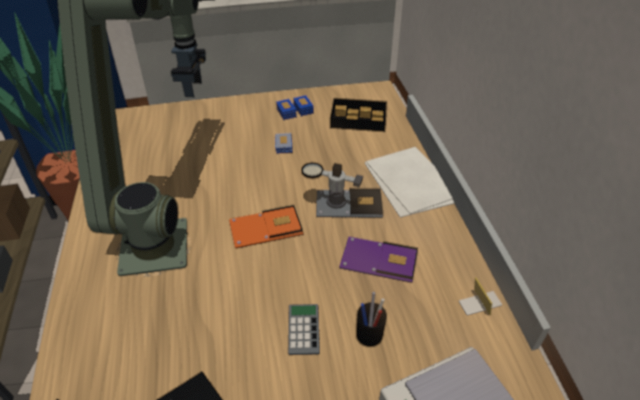

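The top view shows the grey stand at about (290,165), with the tray end up at (293,140), the lens at (267,195) and the counterweight near (297,150). The purple and orange stands are decoys. I'll enlarge this area next.

Run:
```python
from h import *
t=np.load("top0.npy",allow_pickle=True).item()["image"][115:220,240:330]
s=np.load("side0.npy",allow_pickle=True).item()["image"][150:225,295:395]
t=cv2.resize(t,None,fx=5,fy=5,interpolation=cv2.INTER_CUBIC); s=cv2.resize(s,None,fx=3.4,fy=3.4,interpolation=cv2.INTER_CUBIC)
o=np.zeros((max(t.shape[0],s.shape[0]),t.shape[1]+s.shape[1],3),np.uint8); o[:t.shape[0],:t.shape[1]]=t;o[:s.shape[0],t.shape[1]:]=s
cv2.imwrite("pics/crop1.png",o);print(o.shape)
```

```text
(525, 790, 3)
```

View pics/crop1.png

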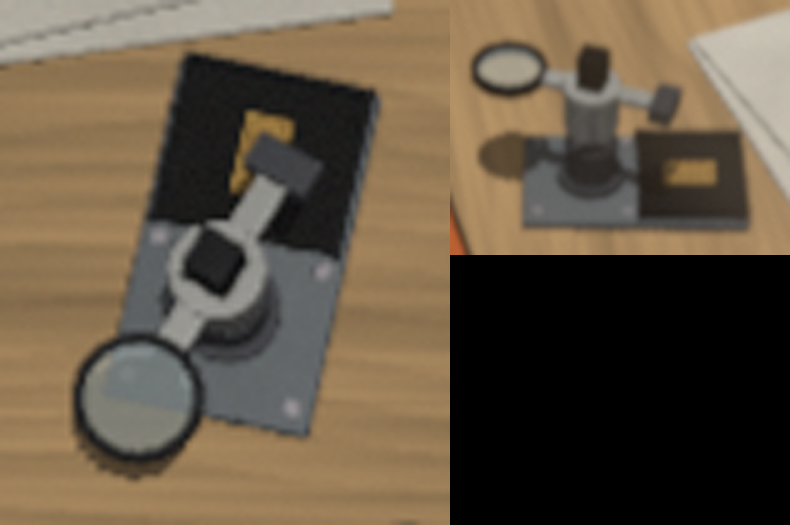

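The crop (5x, offset 240,115) gives these points:
- Plate corners: (188,55), (378,92) and (308,435).
- Grip top: about (215,262).
- Lens: (139,398).
- Counterweight: (285,165).

Run:
```python
from h import *
f=np.load("top0.npy",allow_pickle=True).item()
g=lambda u,v,z: plane(f,[[240+(u+.5)/5-.5,115+(v+.5)/5-.5]],z)[0]
A,B,C=g(188,55,12),g(378,92,12),g(308,435,12)
print(A,B,C,np.linalg.norm(A-B),np.linalg.norm(B-C))
x=(B-C)/np.linalg.norm(B-C); a1=np.degrees(np.arctan2(x[1],x[0])); w=(A-B); w/=np.linalg.norm(w)
a2=np.degrees(np.arctan2(w[1],w[0]))-90
print("yaw",a1,a2)
a=np.radians((a1+a2)/2); X=np.array([np.cos(a),np.sin(a),0]);Y=np.array([-X[1],X[0],0])
print("axis",A-150*X-62.5*Y,B-150*X+62.5*Y,C+65*X+62.5*Y)
G,L,W=g(215,262,164),g(139,398,126),g(285,165,123)
print("grip",G,"lens",L,"cw",W); d=L-W
print("arm yaw",np.degrees(np.arctan2(d[1],d[0])),np.hypot(*d[:2]),"centre",W[:2]+d[:2]*69/151)
print("cardinfo",plane(f,[[86,190],[458,182],[437,238]],30))
s=np.load("side0.npy",allow_pickle=True).item()
gs=lambda u,v,z: plane(s,[[295+(u-450)/3.4,150+v/3.4]],z)[0]
print("side grip",gs(593,53,164),"lens",gs(508,69,126))
```

```text
[747.40112963 112.00474344  12.        ] [726.02333239  -3.54401427  12.        ] [515.53467033  35.70073075  12.        ] 117.50968310261261 214.1159192286309
yaw -10.56129904493989 -10.481830430725552
axis [588.51034318  77.94644076  12.        ] [589.95824416  85.29596416  12.        ] [590.85462562  85.28050822  12.        ]
grip [586.48280208  83.09073859 164.        ] lens [518.87832635 125.24320979 126.        ] cw [650.57971353  48.26464067 123.        ]
arm yaw 149.69400325725468 152.5482070970568 centre [590.39828495  83.44027821]
cardinfo [[ 539.57275207  667.45548516   30.        ]
 [ 577.88525734 -430.06604139   30.        ]
 [ 410.65006947 -362.97978845   30.        ]]
side grip [588.83833854  83.48921828 164.        ] lens [516.71968241 120.94721073 126.        ]
```

```bash
cat >> h.py <<'E'
def tool(cur_p,cur_yaw,p,yaw):
    Rt=R.from_euler('xyz',[180,0,cur_yaw],degrees=True)
    return np.round(Rt.inv().apply(np.array(p)-cur_p)/1000,4), "rotz", round(-((yaw-cur_yaw+180)%360-180),2)
E
python3 -c "
from h import *
print(tool([154.923,553.753,213.976],164.37,[588,83.5,230],149.7))"
```

```text
(array([-0.5438, -0.3362, -0.016 ]), 'rotz', 14.67)
```

Request:
send_rows:
  targets: "-0.01 -0.006 -0.016 0 0 0 100; -0.03 -0.019 -0.016 0 0 1 100; -0.055 -0.034 -0.016 0 0 3 100; -0.08 -0.049 -0.016 0 0 5 100; -0.105 -0.065 -0.016 0 0 7 100; -0.13 -0.08 -0.016 0 0 9 100; -0.155 -0.096 -0.016 0 0 11 100; -0.18 -0.111 -0.016 0 0 13 100; -0.205 -0.127 -0.016 0 0 14.67 100; -0.23 -0.142 -0.016 0 0 14.67 100; -0.25 -0.155 -0.016 0 0 14.67 100; -0.26 -0.161 -0.016 0 0 14.67 100"

```text
time_s: 1.15
ee_pos: [363.2, 326.6, 229.8]
ee_rot: [-180.0, 0.0, 149.6]
force: [-0.4, 0.2, -0.4]
gripper_width: 91.2
gripper_force: 0.0
```

```bash
python3 -c "
from h import *
s=env.state();print(s['time_s'],s['ee_pos'],s['ee_rot'])
# commanded
Rt=R.from_euler('xyz',[180,0,164.37],degrees=True)
c=np.array([154.923,553.753,213.976])+Rt.apply([-260,-161,-16]);print(c)
print(tool(c,149.7,[588,83.5,230],149.7))"
```

```text
1.15 [363.18356867 326.58123714 229.79076823] [-1.79956838e+02  3.35854713e-02  1.49569249e+02]
[361.93134425 328.65625322 229.976     ]
(array([-0.3189, -0.0976, -0.    ]), 'rotz', -0.0)
```

Request:
send_rows:
  targets: "-0.01 -0.003 0 0 0 0 100; -0.04 -0.012 0 0 0 0 100; -0.07 -0.021 0 0 0 0 100; -0.105 -0.032 0 0 0 0 100; -0.14 -0.043 0 0 0 0 100; -0.175 -0.054 0 0 0 0 100; -0.21 -0.064 0 0 0 0 100; -0.245 -0.075 0 0 0 0 100; -0.28 -0.086 0 0 0 0 100; -0.305 -0.0935 0 0 0 0 100; -0.3189 -0.0976 0 0 0 0 100; -0.3189 -0.0976 0 0 0 0 100"

```text
time_s: 2.15
ee_pos: [589.6, 82.2, 229.2]
ee_rot: [-180.0, -0.0, 149.6]
force: [-0.2, 1.1, -0.6]
gripper_width: 91.4
gripper_force: 0.0
```

```bash
python3 -c "
from h import *
f=eyes.grab_frame('wrist');np.save('w1.npy',f,allow_pickle=True)
s=env.state();print(s['ee_pos'],s['ee_rot'],s['qpos'],f['eye'],f['attitude'])
im=f['image'].copy()
print(proj(f,[588,83.5,164]))
cv2.imwrite('pics/w1.png',im)"
```

```text
[588.21023853  83.59861101 229.3186322 ] [ 1.79996273e+02 -9.18472903e-02  1.49629423e+02] [ 6.94667164e+00  1.95831366e+01  8.55063771e+01  6.07181430e-02
  7.49812806e+01 -5.26985192e+01] [520.80814253 121.80143519 399.92609516] [-1.61008548e+01  5.81516618e-02  5.95275468e+01]
[[319.93486275 205.95507484]]
```

View pics/w1.png

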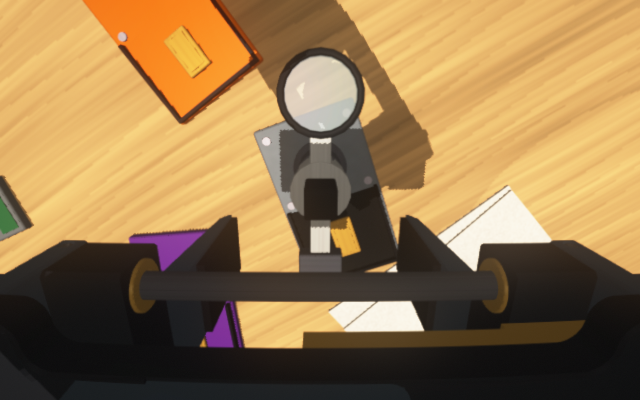

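The wrist view shows the loupe arm straight up the image: lens at (320,92), grip block at about (320,197), counterweight at (320,262). The grip is centred between the fingers and aligned with them, so I'll descend and grasp.

Request:
send_rows:
  targets: "0 0 0.01 0 0 0 100; 0 0 0.03 0 0 0 100; 0 0 0.05 0 0 0 100; 0 0 0.07 0 0 0 100; 0 0 0.085 0 0 0 100; 0 0 0.094 0 0 0 100; 0 0 0.094 0 0 0 100; 0 0 0.094 0 0 0 10; 0 0 0.094 0 0 0 10; 0 0 0.094 0 0 0 10; 0 0 0.094 0 0 0 10; 0 0 0.094 0 0 0 10"
  grip_force: 40

```text
time_s: 3.2
ee_pos: [588.4, 83.5, 136.7]
ee_rot: [179.9, 0.1, 149.7]
force: [1.0, 0.5, 0.1]
gripper_width: 60.7
gripper_force: 0.0
```

Request:
send_rows:
  targets: "0 0 0 0 0 0 10; 0 0 0 0 0 0 10; 0 0 0 0 0 0 10; 0 0 0 0 0 0 10; 0 0 0 0 0 0 10; 0 0 0 0 0 0 10"

```text
time_s: 3.7
ee_pos: [588.1, 83.5, 135.9]
ee_rot: [180.0, 0.0, 149.7]
force: [-0.6, 0.2, -0.9]
gripper_width: 25.7
gripper_force: 39.9
```

The grasp is solid at 26 mm. Next I'll lift, then move aside so the ribs can be seen.

Request:
send_rows:
  targets: "0 0 -0.003 0 0 0 10; 0 0 -0.008 0 0 0 10; 0 0 -0.015 0 0 0 10; 0 0 -0.023 0 0 0 10; 0 0 -0.031 0 0 0 10; 0 0 -0.040 0 0 0 10; 0 0 -0.050 0 0 0 10; 0 0 -0.060 0 0 0 10; 0 0 -0.070 0 0 0 10; 0 0 -0.077 0 0 0 10; 0 0 -0.08 0 0 0 10; 0 0 -0.08 0 0 0 10"

```text
time_s: 4.7
ee_pos: [588.5, 83.5, 217.0]
ee_rot: [179.9, 0.1, 149.7]
force: [-0.2, -0.2, -3.8]
gripper_width: 25.9
gripper_force: 39.9
```

Request:
send_rows:
  targets: "-0.003 -0.006 0 0 0 0 10; -0.008 -0.018 0 0 0 0 10; -0.015 -0.033 0 0 0 0 10; -0.023 -0.05 0 0 0 0 10; -0.031 -0.067 0 0 0 0 10; -0.039 -0.085 0 0 0 0 10; -0.047 -0.102 0 0 0 0 10; -0.053 -0.115 0 0 0 0 10; -0.058 -0.125 0 0 0 0 10; -0.06 -0.13 0 0 0 0 10; -0.06 -0.13 0 0 0 0 10; -0.06 -0.13 0 0 0 0 10"

```text
time_s: 5.7
ee_pos: [574.2, -58.8, 215.8]
ee_rot: [180.0, -0.0, 149.7]
force: [-0.4, -0.7, -3.0]
gripper_width: 25.9
gripper_force: 39.9
```

Run:
```python
from h import *
s=env.state();print(s['time_s'],s['ee_pos'],s['ee_rot'],s['force'],s['gripper_width'])
f=eyes.grab_frame('wrist');np.save('w2.npy',f,allow_pickle=True)
t=eyes.grab_frame('top');np.save('t2.npy',t,allow_pickle=True)
c=proj(f,[589,83.5,78])[0];d=proj(t,[589,83.5,78])[0];print(c,d)
def crop(im,c,r,k):
    u,v=np.round(c).astype(int);u0,v0=max(u-r,0),max(v-r,0);print(u0,v0);return cv2.resize(im[v0:v0+2*r,u0:u0+2*r],(390,390),interpolation=cv2.INTER_CUBIC)
o=np.hstack([crop(f["image"],c,39,5),crop(t["image"],d,39,5)])
cv2.imwrite("pics/c2.png",o); cv2.imwrite("pics/w2.png",f["image"])
```

```text
5.7 [574.20398514 -58.81164038 215.7949403 ] [ 1.79963493e+02 -3.36436968e-02  1.49674679e+02] [-0.43807243 -0.65341607 -2.99839755] 25.937286390628785
[457.18341555 124.31305781] [284.30787475 172.59701471]
418 85
245 134
```

View pics/c2.png

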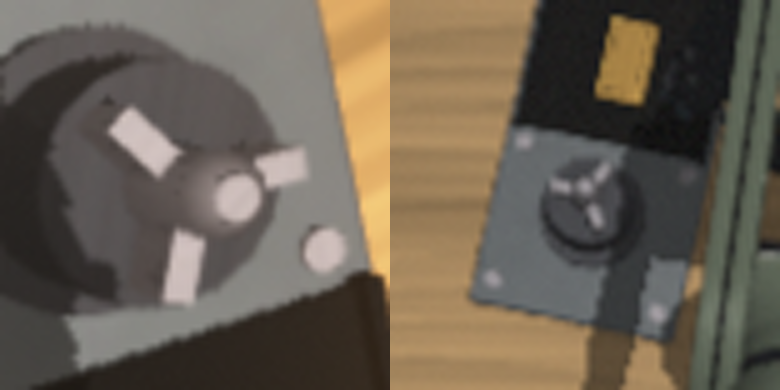

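The wrist crop (5x, offset 418,85) shows:
- Rib outer ends: about (119,117), (305,163) and (180,303).
- Rib inner ends: about (167,165), (262,172) and (188,235).
- Pin tip: (239,198).

Run:
```python
from h import *
f=np.load("w2.npy",allow_pickle=True).item()
g=lambda p,z: plane(f,(np.array(p)+.5)/5-.5+[418,85],z)
o=g([[119,117],[305,163],[180,303]],78); i=g([[167,165],[262,172],[188,235]],78)
print(o,"tip",g([[239,198]],96))
d=(o-i)[:,:2]; print("dirs",np.degrees(np.arctan2(d[:,1],d[:,0])))
from scipy.optimize import least_squares
best=None
for perm in ([0,1,2],[1,2,0],[2,0,1],[0,2,1],[1,0,2],[2,1,0]):
  def fun(x): 
    a=np.radians(x[2]+np.array([0,110,235])); return (np.c_[x[0]+21*np.cos(a),x[1]+21*np.sin(a)]-o[perm,:2]).ravel()
  for y0 in (-90,0,90,180):
    r=least_squares(fun,[589,84,y0])
    if best is None or r.cost<best[0]: best=(r.cost,r.x,perm)
  print(perm,r.cost,r.x)
print(best)
```

```text
[[567.8394197   76.6626699   78.        ]
 [593.17773483 104.22383629  78.        ]
 [605.36558175  72.34057477  78.        ]] tip [[587.73876767  84.04008909  96.        ]]
dirs [-161.26526296   71.99119424  -31.1072956 ]
[0, 1, 2] 1243.203171259646 [589.71325865  84.87427867 151.85087472]
[1, 2, 0] 1174.253359618271 [587.81343056  84.09431021 322.79002075]
[2, 0, 1] 1254.4055211956033 [589.81533402  84.54475661 132.57173345]
[0, 2, 1] 6.851524712823303 [588.96547498  85.42476557 205.43124824]
[1, 0, 2] 6.200027143387816 [589.59196146  83.75734182  85.75328067]
[2, 1, 0] 0.11068729260850815 [587.82983567  84.04714545 325.56791335]
(np.float64(0.11068729260850227), array([587.82983567,  84.04714545, -34.43208645]), [2, 1, 0])
```

First rib yaw is about -34.4°, which is 0.42 rad from the stand's x and inside the stated limit. The fit residual is under 0.5 mm. I'll turn the tool -184° back over the pivot; J6 ends near +131°.

Request:
send_rows:
  targets: "0.003 0.006 0 0 0 2 10; 0.008 0.018 0 0 0 6 10; 0.015 0.033 0 0 0 12 10; 0.023 0.05 0 0 0 18 10; 0.031 0.067 0 0 0 24 10; 0.039 0.085 0 0 0 30 10; 0.047 0.102 0 0 0 36 10; 0.053 0.115 0 0 0 42 10; 0.058 0.125 0 0 0 48 10; 0.06 0.13 0 0 0 54 10; 0.06 0.13 0 0 0 60 10; 0.06 0.13 0 0 0 64 10"

```text
time_s: 6.8
ee_pos: [587.9, 85.2, 215.9]
ee_rot: [-180.0, -0.0, 85.6]
force: [0.6, -0.5, -3.3]
gripper_width: 25.8
gripper_force: 39.9
```

Request:
send_rows:
  targets: "0 0 0 0 0 6 10; 0 0 0 0 0 12 10; 0 0 0 0 0 18 10; 0 0 0 0 0 24 10; 0 0 0 0 0 30 10; 0 0 0 0 0 36 10; 0 0 0 0 0 42 10; 0 0 0 0 0 48 10; 0 0 0 0 0 54 10; 0 0 0 0 0 60 10; 0 0 0 0 0 65 10; 0 0 0 0 0 70 10"

```text
time_s: 7.8
ee_pos: [587.9, 84.6, 215.9]
ee_rot: [-180.0, -0.0, 15.5]
force: [-0.6, -0.2, -3.2]
gripper_width: 25.9
gripper_force: 39.9
```

Request:
send_rows:
  targets: "0 0 0 0 0 6 10; 0 0 0 0 0 12 10; 0 0 0 0 0 18 10; 0 0 0 0 0 24 10; 0 0 0 0 0 30 10; 0 0 0 0 0 36 10; 0 0 0 0 0 42 10; 0 0 0 0 0 47 10; 0 0 0 0 0 50 10; 0 0 0 0 0 50 10; 0 0 0 0 0 50 10; 0 0 0 0 0 50 10"

```text
time_s: 8.8
ee_pos: [588.0, 84.0, 215.9]
ee_rot: [-180.0, 0.0, -34.2]
force: [0.7, 0.0, -1.4]
gripper_width: 25.7
gripper_force: 39.9
```

Run:
```python
from h import *
s=env.state();print(s['time_s'],s['ee_pos'],s['ee_rot'],s['qpos'],s['force'],s['torque'],s['gripper_width'])
yaw=s['ee_rot'][2]
print(tool(s['ee_pos'],yaw,[587.9,83.9,s['ee_pos'][2]],-34.4))
f=eyes.grab_frame('side');np.save('s3.npy',f,allow_pickle=True)
w=eyes.grab_frame('wrist')
cc=f["image"][90:230,250:420]
cv2.imwrite("pics/c3.png",np.hstack([cv2.resize(cc,(425,350),interpolation=cv2.INTER_CUBIC),cv2.resize(w["image"],None,fx=.58,fy=.875)[:350]]))
print(proj(f,[[588,84,96]]))
```

```text
8.8 [587.962079    84.03361848 215.92902426] [-1.79989927e+02  7.31244739e-03 -3.41862600e+01] [7.01737479e+00 1.99594587e+01 8.68860793e+01 1.29511862e-02
 7.31533289e+01 1.31199882e+02] [ 6.72944301e-01  9.61980530e-04 -1.35374464e+00] [0.00783459 0.1815548  0.02909099] 25.744289516588495
(array([0.    , 0.0001, 0.    ]), 'rotz', np.float64(0.21))
[[336.35053673 182.30020619]]
```

View pics/c3.png

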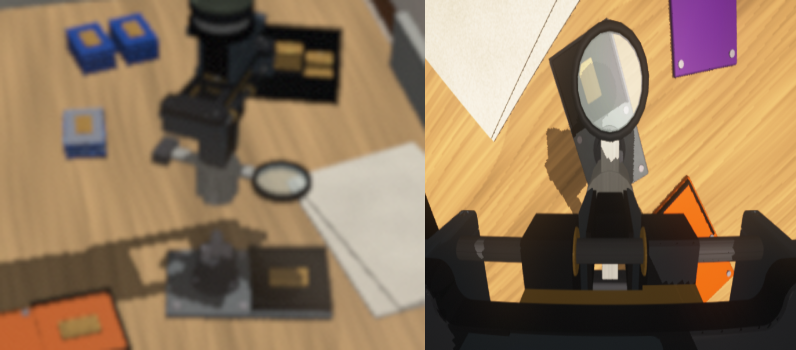

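The side view shows the lens now on the tray side, with the hub level over the post. I'll descend, then continue slowly while watching the force.

Request:
send_rows:
  targets: "0 0 0.004 0 0 0.2 10; 0 0 0.012 0 0 0.2 10; 0 0 0.02 0 0 0.2 10; 0 0 0.028 0 0 0.2 10; 0 0 0.036 0 0 0.2 10; 0 0 0.044 0 0 0.2 10; 0 0 0.05 0 0 0.2 10; 0 0 0.055 0 0 0.2 10; 0 0 0.060 0 0 0.2 10; 0 0 0.064 0 0 0.2 10; 0 0 0.068 0 0 0.2 10; 0 0 0.072 0 0 0.2 10"

```text
time_s: 9.9
ee_pos: [588.2, 83.5, 143.8]
ee_rot: [-180.0, -0.0, -34.5]
force: [-0.4, -0.7, -3.5]
gripper_width: 25.8
gripper_force: 39.9
```

Request:
send_rows:
  targets: "0 0 0.001 0 0 0 10; 0 0 0.002 0 0 0 10; 0 0 0.003 0 0 0 10; 0 0 0.004 0 0 0 10; 0 0 0.005 0 0 0 10; 0 0 0.006 0 0 0 10; 0 0 0.007 0 0 0 10; 0 0 0.008 0 0 0 10; 0 0 0.009 0 0 0 10; 0 0 0.01 0 0 0 10; 0 0 0.01 0 0 0 10; 0 0 0.01 0 0 0 10"

```text
time_s: 10.9
ee_pos: [588.4, 83.5, 134.6]
ee_rot: [-179.9, -0.1, -34.5]
force: [-0.4, 0.2, 3.0]
gripper_width: 25.6
gripper_force: 39.9
```

Request:
send_rows:
  targets: "0 0 0.0007 0 0 0 10; 0 0 0.0014 0 0 0 10; 0 0 0.002 0 0 0 10; 0 0 0.002 0 0 0 10"

```text
time_s: 11.23
ee_pos: [588.8, 84.1, 131.6]
ee_rot: [-179.9, -0.0, -34.5]
force: [3.1, 2.6, -3.4]
gripper_width: 26.2
gripper_force: 39.9
```

Request:
send_rows:
  targets: "0 0 0.0008 0 0 0 10; 0 0 0.0016 0 0 0 10; 0 0 0.0024 0 0 0 10; 0 0 0.0032 0 0 0 10; 0 0 0.004 0 0 0 10; 0 0 0.004 0 0 0 10"

```text
time_s: 11.73
ee_pos: [588.8, 84.0, 127.9]
ee_rot: [-179.9, -0.0, -34.5]
force: [4.1, 4.0, -3.2]
gripper_width: 25.8
gripper_force: 40.0
```

Request:
send_rows:
  targets: "0.0001 -0.0006 0.0008 0 0 0 10; 0.0001 -0.0006 0.0016 0 0 0 10; 0.0001 -0.0006 0.0024 0 0 0 10; 0.0001 -0.0006 0.0032 0 0 0 10; 0.0001 -0.0006 0.004 0 0 0 10; 0.0001 -0.0006 0.0048 0 0 0 10; 0.0001 -0.0006 0.0056 0 0 0 10; 0.0001 -0.0006 0.0064 0 0 0 10; 0.0001 -0.0006 0.007 0 0 0 10; 0.0001 -0.0006 0.007 0 0 0 10"

```text
time_s: 12.57
ee_pos: [588.9, 84.2, 121.0]
ee_rot: [-179.9, -0.0, -34.5]
force: [4.2, 3.6, -0.8]
gripper_width: 25.8
gripper_force: 40.0
```

Request:
send_rows:
  targets: "0 0 0.0006 0 0 0 10; 0 0 0.0012 0 0 0 10; 0 0 0.0018 0 0 0 10; 0 0 0.0024 0 0 0 10; 0 0 0.003 0 0 0 10; 0 0 0.003 0 0 0 10"

```text
time_s: 13.07
ee_pos: [589.0, 84.2, 118.1]
ee_rot: [-179.9, -0.0, -34.5]
force: [3.6, 3.5, -0.6]
gripper_width: 25.7
gripper_force: 40.0
```

Request:
send_rows:
  targets: "0 0 0.0005 0 0 0 10; 0 0 0.001 0 0 0 10; 0 0 0.0015 0 0 0 10; 0 0 0.0015 0 0 0 10; 0 0 0.0015 0 0 0 10"

```text
time_s: 13.48
ee_pos: [589.0, 84.2, 118.0]
ee_rot: [-179.9, -0.1, -34.5]
force: [1.1, 2.8, 6.1]
gripper_width: 26.3
gripper_force: 40.0
```

The downward force rises at TCP z = 118.0, which is exactly the home height. I'll release and withdraw.

Request:
send_rows:
  targets: "0 0 -0.0005 0 0 0 40; 0 0 -0.0005 0 0 0 80; 0 0 -0.0005 0 0 0 80; 0 0 -0.0005 0 0 0 80; 0 0 -0.0005 0 0 0 80; 0 0 -0.0005 0 0 0 80; 0 0 -0.0005 0 0 0 80; 0 0 -0.0005 0 0 0 80; 0 0 -0.0005 0 0 0 80; 0 0 -0.0005 0 0 0 80"

```text
time_s: 14.32
ee_pos: [588.4, 83.9, 116.9]
ee_rot: [180.0, 0.0, -34.5]
force: [-0.1, 0.1, 0.2]
gripper_width: 73.0
gripper_force: 0.0
```

Request:
send_rows:
  targets: "0 0 -0.005 0 0 0 80; 0 0 -0.015 0 0 0 80; 0 0 -0.03 0 0 0 80; 0 0 -0.05 0 0 0 80; 0 0 -0.07 0 0 0 80; 0 0 -0.09 0 0 0 80; 0 0 -0.11 0 0 0 80; 0 0 -0.13 0 0 0 80; 0 0 -0.14 0 0 0 80; 0 0 -0.14 0 0 0 80"

```text
time_s: 15.15
ee_pos: [589.8, 84.1, 260.5]
ee_rot: [-179.7, -0.3, -34.5]
force: [-0.6, 0.3, 0.1]
gripper_width: 73.1
gripper_force: 0.0
```

Run:
```python
from h import *
s=env.state();print(s['time_s'],s['ee_pos'],s['gripper_width'],s['force'])
f=eyes.grab_frame('side')
w=eyes.grab_frame('wrist')
print(proj(f,[[588,84,146],[588,84,164]]),proj(w,[[588,84,146],[588,84,164]]))
cv2.imwrite("pics/c4.png",np.hstack([cv2.resize(f["image"][130:230,290:400],(385,350),interpolation=cv2.INTER_CUBIC),cv2.resize(w["image"],(410,256),).repeat(1,0) if 0 else cv2.copyMakeBorder(cv2.resize(w["image"],(410,256)),0,94,0,0,0)]))
```

```text
15.15 [589.82292188  84.12258467 260.45380722] 73.09187578656815 [-0.55867268  0.3144805   0.11583768]
[[336.64842064 170.05365622]
 [336.75796034 165.51704909]] [[317.99925011 191.19317567]
 [317.95998022 196.82139532]]
```

View pics/c4.png

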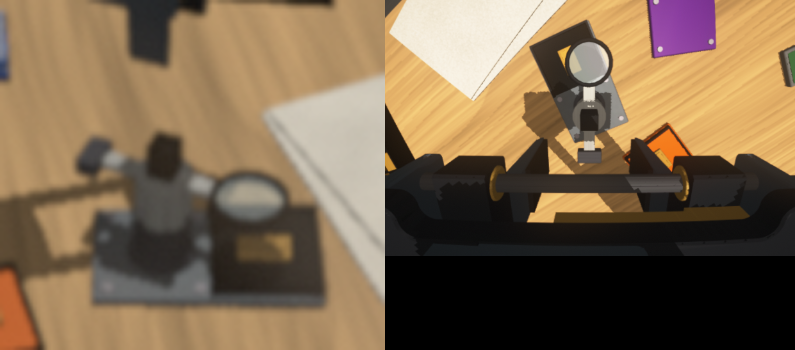

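The side view shows the hub level and seated. The grip top is at row 169, against 170 predicted for home and 165.5 if it were still on the ribs. The lens is over the tray and the gripper is clear.

```bash
python3 -c "
from workcell import env
print(env.job_done())"
```

```text
the job is handed in; nothing more can be done
None
```

The loupe arm is turned end for end and refitted: the hub is fully home and level, the lens is over the viewing tray, the gripper has let go and is clear, and the job was handed in at about 15 s.

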